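Shut the test kiln and hold the contact probe on its roof mark

ROBOT

A 6-joint arm with a two-finger parallel gripper is mounted at the origin on the work surface. World frame = base frame: x ahead of the robot, y to its left, z up, the work surface at z = 0. Lengths are in m, angles in rad, forces in N, time in s.
With the tool pointing down it reaches from about 0.425 to 0.95 m from the base axis. Payload 3.5 kg.
Tool frame: the origin (TCP) lies between the finger pads; the fingertips stand 14 mm ahead of it and the grasp point (between the pads) lies 5 mm behind it; z points along the fingers, y is the line along which they close (so a half turn about z gives the same grasp; the last joint's range is limited). The gripper opens to 85 mm and grips with 20 to 120 N. Pads are 22 mm wide; open, the fingers measure 114 mm over their backs; the gripper's body (76 mm by 85 mm) begins 54 mm behind the grasp point. The pads swing forward as they close: fully open they stand 13 mm farther back than shut.
Start: joints at [0.962, 0.286, 1.577, -0, 1.279, -0.15], TCP at [0.299, 0.605, 0.245] pointing down, gripper open.
Joint ranges: [-2.77, 2.77], [-0.9, 2.22], [0.21, 2.48], [-1.53, 4.67], [0.24, 2.81], [-2.84, 2.84]. Speed limits (rad/s): [2.79, 2.79, 3.14, 3.14, 3.14, 3.14].

INTERFACE

Orientations are given as a unit quaternion [x, y, z, w].
In Python, from plant import * gives the robot as it stands.
- The arm moves only by the tool step_arm, never from a script. Its argument "commands" is a list of rows, each an object of numbers: "gripper": the gripper's target within -1 to 1 (shut at 1, half-way at 0, fully open at -1); "x", "y", "z": the shift along the tool's x, y, z in mm; "spin": the turn about the tool's z in degrees. A call has exactly 10 rows; each row shifts and turns the commanded pose from where the row before left it, along the tool's axes as they then stand; what a row does not reach is not made up. A row lasts 1/10 s, in which the tool goes at most 50 mm and 8.59 degrees, less where a joint would pass 70% of its speed; a pose out of reach is approached as far as the arm can. A call with a gripper value outside its range is refused whole. The fingers move at their own pace and stop on an object; "force" is the grip in N (left out, the last holds). Time passes only in rows, so rows that do not move let the fingers close, or fill a call up. It gives the time, the measured TCP pose, the force, the opening and the grip force at its end, in the units of the state.
- get_state(): the state, without advancing time (a new reading comes with each control period).
- read_camera(name): name is "scene" or "top"; returns a dict with "color" (420x560x3 uint8, red, green, blue), "z_map" (420x560 float32, m along the optical axis (not along the pixel's ray), 0 where there is no reading), "fx", "fy", "cx", "cy" (pixels), "eye" and "attitude" of the camera in the world. Camera axes: x right, y up, looking along -z (the intrinsics and any distortion apply to the point x, -y, -z); pixel columns grow to the right and rows downward; lengths in m; the calibration is good to about 2 mm. A picture is of the moment at which its call begins.
- sign_off(): hands the job in; it is judged then, once.
The state is a dict: "time": time; "qpos": joint angles; "dq": joint speeds; "joint_efforts": joint torques, N m; "eef_pos": TCP position; "tcp_rot": TCP orientation; "contact_force": force on the tool from outside, world axes, zero at the start; "wrist_torque": the same for the moment, N m; "opening": opening from 0.0 (shut) to 1.0 (fully open); "finger_force": force on a finger pad.
Only numpy, scipy, OpenCV 4.12 (cv2) and the standard library are available. Lean on these libraries where they do the work, as an engineer would, in place of code of your own. Each camera call takes 0.05 s, during which the arm holds its last target. There are 200 camera calls.

TASK

Push the little test kiln's door shut until it clicks home on its catch, then take the round-handled contact probe out of its stand and hold it upright with its tip inside the round ring marked on the kiln's roof. Press lightly, so that the sprung tip is about halfway in, and finish while still holding it there: do not let go or put it down. Leave the other pottery and tools where they are.

Things in the scene. Friction and masses are not known exactly. Their poses are not given: they have to be found in the camera images.
- kiln: grey test kiln, fixed, 200 mm deep (x) by 260 wide (y), flat roof 180 mm above the table. Origin: centre of its underside; x points to its back (the door side is -x), y to its left seen from the robot, z up. A steel sill sticks out 38 mm in front under the door, its top 18 mm above the table. Fixed square vent cover (50 x 50 x 12) on the roof's left rear
- kiln_door (a joint): angle of the kiln door in rad: 0 shut on its catch, positive open (the free right edge swings towards the robot). Starts 0.4 to 0.75. Stays where it is left (0.06 N m). From about 0.09 rad a sprung roller in the sill resists a bead under the door (up to about 10 N at door_push); below 0.04 rad it pulls the door to 0
- door_hinge (a point): top of the door's upright hinge axis (174 mm above the table), at the kiln's left (+y) front corner, in the plane of the door's inner face. The door is a panel 250 mm wide, 22 thick, from 39 to 174 mm above the table. A round black knob sticks out up to 50 mm from its outer face, 222 mm from the hinge, 94 mm above the table
- door_push (a point): point on the door's outer face, moving with the door: 145 mm from the hinge axis along the door, 25 mm below its top edge (149 mm above the table); a good place to push with closed fingertips
- spot (a point): centre of the measuring mark on the kiln's flat roof, 180 mm above the table: a thin dark ring, 34 mm outside and 22 mm inside diameter, flush with the roof; fixed to the kiln at 35 mm forward (-x) and 10 mm right (-y) of the roof's centre; its z is up
- probe: contact probe, loose, about 130 g: a round black handle 28 mm diameter and 80 mm long with a thin steel band near its top, below it a steel stem 14 mm diameter and 30 mm long, and a sprung steel tip. Origin: centre of the handle's underside; z up along the handle. It stands in its stand, the handle resting on the stand's top, stem and tip in the hole: lift it 50 mm or more to clear
- probe_grip (a point): on the probe's axis, 40 mm above the handle's underside (halfway up the handle): where to grip it, from above with any yaw
- probe_end (a point): the lowest point of the probe's sprung tip (10 mm diameter, rounded); with the tip fully out it lies 46 mm below the handle's underside, 86 mm below probe_grip; moves up with the tip as it is pressed
- probe_tip (a joint): how far the sprung tip is pressed in, m: 0 fully out, 0.010 fully in; starts yielding at 1.2 N and takes 5.2 N fully in (400 N/m)
- probe_stand: fixed pale wooden block 64 x 64 x 60 high with a 20 mm through hole in its middle, holding the probe. Origin: centre of its underside, z up. An identical block holding the stamp stands near; the two swap places
- stamp: bystander: wooden pottery stamp with a square handle 26 x 26 x 75 mm standing in the other block. Origin: centre of the handle's underside
- cup: bystander: blue plastic cup, 72 mm across, 90 high, standing left. Origin: centre of its underside
- bowl: bystander: fired terracotta bowl 110 mm across, 50 high, right of the kiln. Origin: centre of its underside
- tiles: bystander: stack of four terracotta tiles 75 x 75 x 32 mm, near the robot. Origin: centre of its underside
- pinch_pot: bystander: small terracotta bowl 64 mm across, 40 high, on the green board near the robot. Origin: centre of its underside
- shaper: bystander: flat wooden modelling tool about 175 mm long and 8 thick, lying on the green board. Origin: under its handle's middle
- dish: bystander: small terracotta dish 70 mm across, 22 high, on the right rear of the kiln's roof. Origin: centre of its underside

How it is judged:
By the outcome, as a careful person would: the job done as asked, in the order asked, and still so for the second after the job is handed in, while the arm keeps its last pose, push and grip.
It also fails if it takes over 54 s, if anything falls off the work surface, if the arm or the gripper's body presses on something with over 40 N, if the wrist force passes 120 N, or if a joint passes its speed limit or range.

## Working session

There is one attempt and no reset: what is moved stays moved. The work goes in short steps, Python scripts to look and compute and a tool call to move; the robot and the scene stay as the last step left them, time stands still between calls to the robot, and variables do not carry over. Pictures are saved under pics/ and viewed, at most 10 in all, crops included, and the job is handed in when it is done.

Besides the shell and the picture viewer there is one more tool, called after "Call:" as name(argument=value, ...), one argument or row to a line, values as JSON. step_arm: Moves the arm, as the interface text tells. Its arguments: {"type":"object","properties":{"commands":{"type":"array"},"force":{"type":"number"}},"required":["commands"]}

```bash
mkdir -p pics; ls; python3 - <<'E'
from plant import *
import cv2,pickle
d={n:read_camera(n) for n in("scene","top")}
pickle.dump(d,open("a.pkl","wb"))
for n in d:
    cv2.imwrite(f"pics/a_{n}.png",d[n]["color"][:,:,::-1]); print(n,{k:v for k,v in d[n].items() if k not in("color","z_map")})
print(get_state())
E
```

```text
pics
scene {'fx': 462.429760358133, 'fy': 462.429760358133, 'cx': 276.7661560428835, 'cy': 212.8087299860512, 'eye': array([ 0.76545513, -0.65818574,  0.95034767]), 'attitude': array([0.34224664, 0.04755206, 0.12176622, 0.93047247])}
top {'fx': 474.9395234969956, 'fy': 474.9395234969956, 'cx': 272.31762204863827, 'cy': 213.1596852697607, 'eye': array([0.34667398, 0.03024278, 1.51568742]), 'attitude': array([-0.05555657,  0.07026088,  0.70884148, -0.69965751])}
{'time': 0.1, 'qpos': array([ 9.62017985e-01,  2.87114002e-01,  1.57805497e+00, -2.95040070e-05,
        1.27862448e+00, -1.50053240e-01]), 'dq': array([-0.00104507, -0.00126901, -0.00256782, -0.00113863, -0.00195966,
       -0.00089917]), 'joint_efforts': array([ 9.54846860e-05, -4.07295656e+01, -2.93698686e+01, -1.41903834e-04,
        3.40205559e-03,  9.35420360e-06]), 'eef_pos': array([0.29856963, 0.60472962, 0.24404767]), 'tcp_rot': array([ 2.27352524e-01,  9.73811901e-01, -1.02737000e-03, -3.94445478e-04]), 'contact_force': array([ 1.12728699, -0.36775093,  0.26833085]), 'wrist_torque': array([-0.0072754 , -0.05432371,  0.00691964]), 'finger_force': 0.0, 'opening': 0.9986237106283744}
```

View pics/a_scene.png

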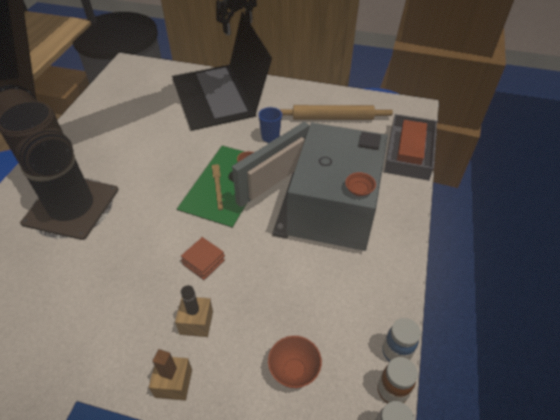

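View pics/a_top.png

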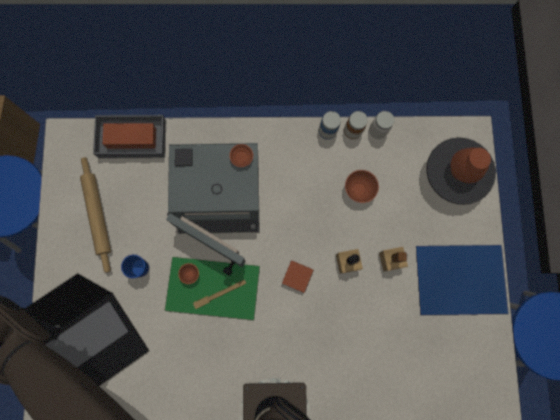

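The pictures show the kiln with its roof ring at scene (325,160) and top (217,188), and the open door's top edge at top (170,217)–(242,262). The probe's handle is at scene (190,300) and top (353,260). The stamp is at top (397,257).

```bash
cat > h.py <<'E'
import numpy as np, cv2
from scipy.spatial.transform import Rotation as R
def ray(c,u,v):
    d=np.array([(u-c["cx"])/c["fx"],-(v-c["cy"])/c["fy"],-1.]); return R.from_quat(c["attitude"]).apply(d)
def onz(c,u,v,z):
    r=ray(c,u,v); e=np.array(c["eye"]); return e+r*(z-e[2])/r[2]
def proj(c,p):
    q=R.from_quat(c["attitude"]).inv().apply(np.array(p)-c["eye"]); return np.array([c["cx"]+c["fx"]*q[0]/-q[2], c["cy"]-c["fy"]*q[1]/-q[2]])
def tri(c1,p1,c2,p2):
    a,b=ray(c1,*p1),ray(c2,*p2); s=np.linalg.lstsq(np.c_[a,-b],c2["eye"]-c1["eye"],rcond=None)[0]
    A=c1["eye"]+a*s[0];B=c2["eye"]+b*s[1]; return (A+B)/2,np.linalg.norm(A-B)
def cloud(c):
    z=c["z_map"]; v,u=np.mgrid[:z.shape[0],:z.shape[1]]
    d=np.stack([(u-c["cx"])/c["fx"],-(v-c["cy"])/c["fy"],-np.ones_like(z)],-1)*z[...,None]
    return R.from_quat(c["attitude"]).apply(d.reshape(-1,3)).reshape(d.shape)+c["eye"]
E
python3 - <<'E'
import pickle; from h import *
d=pickle.load(open("a.pkl","rb")); np.set_printoptions(precision=4,suppress=True)
S,T=d["scene"],d["top"]
print("spot",onz(S,325,160.5,.18),onz(T,217,188.5,.18),tri(S,(325,160.5),T,(217,188.5)))
for n,c,box in(("S",S,(178,280,205,320)),("T",T,(338,245,366,275))):
    P=cloud(c); x0,y0,x1,y1=box; p=P[y0:y1,x0:x1].reshape(-1,3); col=c["color"][y0:y1,x0:x1].reshape(-1,3).max(1)
    m=(p[:,2]>.13)&(p[:,2]<.15); print(n,"probe top",m.sum(),np.median(p[m],0),p[m].min(0),p[m].max(0), 'zmax',p[:,2].max())
    m=(p[:,2]>.05)&(p[:,2]<.065);print(" block",m.sum(),(p[m].min(0)+p[m].max(0))/2)
    dark=(c["color"][y0:y1,x0:x1].max(2)<55); k,l,st,ce=cv2.connectedComponentsWithStats(dark.astype('uint8')); print(st,ce+[x0,y0])
for n,c,box in(("S",S,(230,100,400,245)),("T",T,(160,135,265,270))):
    P=cloud(c); x0,y0,x1,y1=box; p=P[y0:y1,x0:x1].reshape(-1,3)
    m=abs(p[:,2]-.18)<.004
    r=cv2.minAreaRect((p[m][:,:2]*1000).astype('float32')); print(n,"roof",m.sum(),r,cv2.boxPoints(r),np.median(p[m][:,2]))
E
python3 - <<'E'
import pickle,cv2; d=pickle.load(open("a.pkl","rb"))
t=d["top"]["color"][135:275,150:280,::-1]; s=d["scene"]["color"][110:250,220:350,::-1]
u=cv2.hconcat([cv2.resize(i,None,fx=3,fy=3,interpolation=2) for i in(t,s)]); cv2.imwrite("pics/b.png",cv2.convertScaleAbs(u,alpha=1.6))
E
```

```text
spot [0.6613 0.165  0.18  ] [0.661  0.1587 0.18  ] (array([0.6609, 0.1587, 0.1852]), np.float64(0.0024886905836952605))
S probe top 161 [ 0.4618 -0.2395  0.1404] [ 0.4472 -0.2506  0.1301] [ 0.4737 -0.2239  0.146 ] zmax 0.950347674001146
 block 372 [ 0.4582 -0.2339  0.0611]
[[   0    0   27   40 1076]
 [  16   29    2    2    2]
 [  18   28    1    1    1]
 [  10   31    1    1    1]] [[190.9916 299.4628]
 [194.5    309.5   ]
 [196.     308.    ]
 [188.     311.    ]]
T probe top 75 [ 0.4573 -0.2387  0.1407] [ 0.4445 -0.2507  0.1307] [ 0.4713 -0.2256  0.1494] zmax 1.5156874190844227
 block 308 [ 0.4584 -0.2389  0.0575]
[[  0   0  28  30 753]
 [  9  10  12  10  87]] [[351.3838 259.5126]
 [352.5057 259.3908]]
S roof 5507 ((622.5471801757812, 172.11917114257812), (350.47705078125, 264.8005065917969), 0.5089410543441772) [[446.1395 302.9576]
 [448.4916  38.1676]
 [798.9549  41.2807]
 [796.6027 306.0708]] 0.18085003457781657
T roof 4758 ((621.0249633789062, 170.72091674804688), (259.9920959472656, 354.2315673828125), 89.8166275024414) [[443.494   41.2924]
 [797.7238  40.1587]
 [798.5559 300.1494]
 [444.3261 301.2831]] 0.180059293899536
```

View pics/b.png

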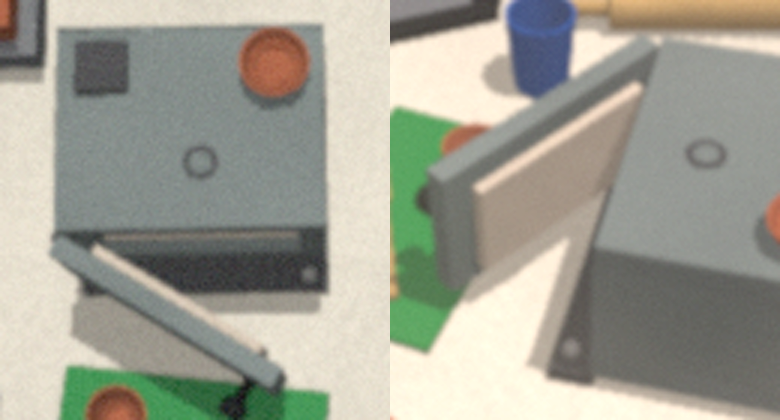

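The crop shows the roof ring at top (216.7,188.7) and scene (325.3,161). The door's outer top edge runs from top (167.3,219) to (240,264.3), and its inner edge from (171.5,213.5) to (244.3,260).

```bash
python3 - <<'E'
import pickle; from h import *
d=pickle.load(open("a.pkl","rb")); np.set_printoptions(precision=4,suppress=True)
S,T=d["scene"],d["top"]
P=cloud(T); p=P[200:275,160:255].reshape(-1,3); m=(abs(p[:,2]-.174)<.005)&(p[:,0]<.590); q=p[m]
r=cv2.minAreaRect((q[:,:2]*1000).astype('float32')); print(m.sum(),r,cv2.boxPoints(r))
for a in((167.3,219),(240,264.3),(171.5,213.5),(244.3,260)): print(onz(T,*a,.174))
print("spot",onz(S,325.3,161,.18),onz(T,216.7,188.7,.18)); print("probe",onz(T,352.5,259.4,.14))
E
```

```text
634 ((517.3880004882812, 193.53318786621094), (249.36767578125, 22.24463653564453), 58.352867126464844) [[442.4997  93.2261]
 [461.4365  81.5547]
 [592.2763 293.8403]
 [573.3395 305.5117]]
[0.5746 0.3002 0.174 ]
[0.443  0.0935 0.174 ]
[0.5904 0.2887 0.174 ]
[0.4549 0.0814 0.174 ]
spot [0.6624 0.1635 0.18  ] [0.6604 0.1596 0.18  ]
probe [ 0.4553 -0.2311  0.14  ]
```

Call:
step_arm(
  commands=[
    {"gripper": 1,"spin": -6.6},
    {"gripper": 1,"spin": -6.6},
    {"gripper": 1,"spin": -6.6},
    {"gripper": 1,"spin": -6.5},
    {"gripper": 1,"x": -16,"y": -40},
    {"gripper": 1,"x": -16,"y": -40},
    {"gripper": 1,"x": -16,"y": -40},
    {"gripper": 1,"x": -16,"y": -40},
    {"gripper": 1,"x": -16,"y": -40},
    {"gripper": 1,"x": -16,"y": -40},
  ],
  force=40,
)

```text
invalid input
```

Call:
step_arm(
  commands=[
    {"gripper": 1,"x": 0,"y": 0,"z": 0,"spin": -6.6},
    {"gripper": 1,"x": 0,"y": 0,"z": 0,"spin": -6.6},
    {"gripper": 1,"x": 0,"y": 0,"z": 0,"spin": -6.6},
    {"gripper": 1,"x": 0,"y": 0,"z": 0,"spin": -6.5},
    {"gripper": 1,"x": -16,"y": -40,"z": 0,"spin": 0},
    {"gripper": 1,"x": -16,"y": -40,"z": 0,"spin": 0},
    {"gripper": 1,"x": -16,"y": -40,"z": 0,"spin": 0},
    {"gripper": 1,"x": -16,"y": -40,"z": 0,"spin": 0},
    {"gripper": 1,"x": -16,"y": -40,"z": 0,"spin": 0},
    {"gripper": 1,"x": -16,"y": -40,"z": 0,"spin": 0},
  ],
  force=40,
)

```text
time: 1.1
eef_pos: [0.395, 0.3635, 0.2448]
tcp_rot: [-0.0, 1.0, -0.0, -0.0]
contact_force: [0.2, -0.5, 0.7]
opening: 0.001
finger_force: 0.0
```

Call:
step_arm(
  commands=[
    {"gripper": 1,"x": -14,"y": -39,"z": 0,"spin": 0},
    {"gripper": 1,"x": -14,"y": -39,"z": 0,"spin": 0},
    {"gripper": 1,"x": -14,"y": -39,"z": 0,"spin": 0},
    {"gripper": 1,"x": -13,"y": -39,"z": 0,"spin": 0},
    {"gripper": 1,"x": 0,"y": 0,"z": 24,"spin": 0},
    {"gripper": 1,"x": 0,"y": 0,"z": 25,"spin": 0},
    {"gripper": 1,"x": 0,"y": 0,"z": 25,"spin": 0},
    {"gripper": 1,"x": 0,"y": 0,"z": 24,"spin": 0},
    {"gripper": 1,"x": -5,"y": -3,"z": 0,"spin": 0},
    {"gripper": 1,"x": -5,"y": -3,"z": 0,"spin": 0},
  ],
)

```text
time: 2.1
eef_pos: [0.4601, 0.203, 0.1472]
tcp_rot: [-0.0, 1.0, -0.0, -0.0]
contact_force: [0.2, -0.2, -0.1]
opening: -0.001
finger_force: 0.0
```

Call:
step_arm(
  commands=[
    {"gripper": 1,"x": -8,"y": -4,"z": 0,"spin": 0},
    {"gripper": 1,"x": -8,"y": -4,"z": 0,"spin": 0},
    {"gripper": 1,"x": -8,"y": -4,"z": 0,"spin": 0},
    {"gripper": 1,"x": -8,"y": -4,"z": 0,"spin": 0},
    {"gripper": 1,"x": -8,"y": -4,"z": 0,"spin": 0},
    {"gripper": 1,"x": -8,"y": -4,"z": 0,"spin": 0},
    {"gripper": 1,"x": -8,"y": -4,"z": 0,"spin": 0},
    {"gripper": 1,"x": -8,"y": -4,"z": 0,"spin": 0},
    {"gripper": 1,"x": -8,"y": -4,"z": 0,"spin": 0},
    {"gripper": 1,"x": -8,"y": -4,"z": 0,"spin": 0},
  ],
)

```text
time: 3.1
eef_pos: [0.542, 0.1634, 0.1489]
tcp_rot: [-0.0, 1.0, 0.001, 0.002]
contact_force: [-0.3, 1.6, 5.0]
opening: -0.001
finger_force: 0.3
```

Call:
step_arm(
  commands=[
    {"gripper": 1,"x": -4,"y": 0,"z": 0,"spin": 0},
    {"gripper": 1,"x": -4,"y": 0,"z": 0,"spin": 0},
    {"gripper": 1,"x": -3,"y": 0,"z": 0,"spin": 0},
    {"gripper": 1,"x": -3,"y": 0,"z": 0,"spin": 0},
    {"gripper": 1,"x": -3,"y": 0,"z": 0,"spin": 0},
    {"gripper": 1,"x": -2,"y": 0,"z": 0,"spin": 0},
    {"gripper": 1,"x": -2,"y": 0,"z": 0,"spin": 0},
    {"gripper": 1,"x": 0,"y": 0,"z": 0,"spin": 0},
    {"gripper": 1,"x": 0,"y": 0,"z": 0,"spin": 0},
    {"gripper": 1,"x": 0,"y": 0,"z": 0,"spin": 0},
  ],
)

```text
time: 4.1
eef_pos: [0.5606, 0.1633, 0.1468]
tcp_rot: [-0.0, 1.0, 0.0, -0.001]
contact_force: [-2.3, -0.0, -1.0]
opening: 0.002
finger_force: 0.0
```

```bash
cat > look.py <<'E'
import pickle,sys; from plant import *; from h import *
np.set_printoptions(precision=4,suppress=True)
d={n:read_camera(n) for n in("scene","top")}; pickle.dump(d,open(sys.argv[1]+".pkl","wb"))
print(get_state())
E
python3 look.py c; python3 - <<'E'
import pickle; from h import *
d=pickle.load(open("c.pkl","rb"))
t=d["top"]["color"][150:290,150:280,::-1]; s=d["scene"]["color"][110:250,220:350,::-1]
u=cv2.hconcat([cv2.resize(i,None,fx=3,fy=3,interpolation=2) for i in(t,s)]); cv2.imwrite("pics/c.png",cv2.convertScaleAbs(u,alpha=1.6))
E
```

```text
{'time': 4.2, 'qpos': array([ 0.1097,  0.189 ,  1.8832,  0.0002,  1.0704, -1.4614]), 'dq': array([ 0.001 , -0.0014,  0.0001, -0.0015,  0.0012, -0.0005]), 'joint_efforts': array([ -0.3304, -34.6537, -27.9466,  -0.0317,  -0.4191,   0.0097]), 'eef_pos': array([0.5606, 0.1633, 0.1469]), 'tcp_rot': array([-0.0001,  1.    ,  0.    , -0.0005]), 'contact_force': array([-2.0817,  0.1729, -0.1822]), 'wrist_torque': array([0.0386, 0.2952, 0.045 ]), 'finger_force': 0.0, 'opening': -0.0050225860068125955}
```

View pics/c.png

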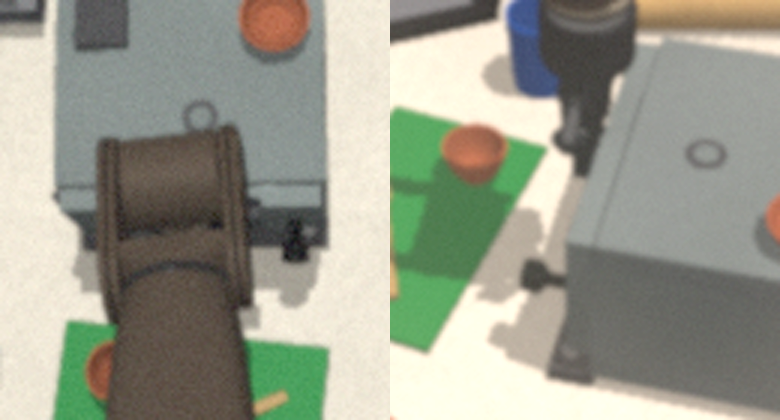

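The door now lies flush along the kiln front, with the knob at crop (293,240) on the left and (540,277) on the right. I'll press a bit more to confirm it is home, then back away.

Call:
step_arm(
  commands=[
    {"gripper": 1,"x": -3,"y": 0,"z": 0,"spin": 0},
    {"gripper": 1,"x": -3,"y": 0,"z": 0,"spin": 0},
    {"gripper": 1,"x": -2,"y": 0,"z": 0,"spin": 0},
    {"gripper": 1,"x": 0,"y": 0,"z": 0,"spin": 0},
    {"gripper": 1,"x": 0,"y": 0,"z": 0,"spin": 0},
    {"gripper": 1,"x": 0,"y": 0,"z": 0,"spin": 0},
    {"gripper": 1,"x": 0,"y": 0,"z": 0,"spin": 0},
    {"gripper": 1,"x": 0,"y": 0,"z": 0,"spin": 0},
    {"gripper": 1,"x": 0,"y": 0,"z": 0,"spin": 0},
    {"gripper": 1,"x": 0,"y": 0,"z": 0,"spin": 0},
  ],
)

```text
time: 5.2
eef_pos: [0.5602, 0.1642, 0.1461]
tcp_rot: [-0.001, 1.0, -0.0, -0.013]
contact_force: [-28.8, 0.3, 13.3]
opening: -0.0
finger_force: 0.0
```

Call:
step_arm(
  commands=[
    {"gripper": 1,"x": 10,"y": 0,"z": 0,"spin": 0},
    {"gripper": 1,"x": 20,"y": 0,"z": 0,"spin": 0},
    {"gripper": 1,"x": 30,"y": 0,"z": 0,"spin": 0},
    {"gripper": 1,"x": 20,"y": 0,"z": -30,"spin": 0},
    {"gripper": 0.5,"x": 10,"y": -10,"z": -40,"spin": 0},
    {"gripper": -0.3,"x": 0,"y": -40,"z": -10,"spin": 0},
    {"gripper": -0.6,"x": 0,"y": -40,"z": 0,"spin": 0},
    {"gripper": -0.6,"x": 0,"y": -40,"z": 0,"spin": 0},
    {"gripper": -0.6,"x": 0,"y": -40,"z": 0,"spin": 0},
    {"gripper": -0.6,"x": 0,"y": -40,"z": 0,"spin": 0},
  ],
)

```text
time: 6.2
eef_pos: [0.4797, -0.0487, 0.2284]
tcp_rot: [-0.0, 1.0, -0.001, 0.002]
contact_force: [0.8, -0.5, -0.7]
opening: 0.803
finger_force: 0.0
```

```bash
python3 look.py d >/dev/null; python3 - <<'E'
import pickle; from h import *; np.set_printoptions(precision=4,suppress=True)
d=pickle.load(open("d.pkl","rb"))
for n in d:
    P=cloud(d[n]).reshape(-1,3); C=d[n]["color"].reshape(-1,3)
    m=(abs(P[:,2]-.174)<.005)&(P[:,0]>.55)&(P[:,0]<.592)&(P[:,1]>.03)&(P[:,1]<.32)
    q=P[m]; print(n,"door top",m.sum(), [(round(y,3),round(np.percentile(q[abs(q[:,1]-y)<.02][:,0],8),4)) for y in(.08,.12,.16,.2,.24,.28) if (abs(q[:,1]-y)<.02).sum()>3])
    m=(P[:,2]>.134)&(P[:,2]<.146)&(abs(P[:,0]-.458)<.03)&(abs(P[:,1]+.238)<.03)
    print("probe",m.sum(), cv2.minEnclosingCircle((P[m][:,:2]*1000).astype('float32')) if m.any() else 0)
    m=(abs(P[:,2]-.06)<.004)&(abs(P[:,0]-.458)<.05)&(abs(P[:,1]+.238)<.05)
    print("block",cv2.minAreaRect((P[m][:,:2]*1000).astype('float32')))
    m=(P[:,2]>.05)&(P[:,2]<.145)&(abs(P[:,0]-.458)<.06)&(P[:,1]<-.28)&(P[:,1]>-.42); print("other",P[m].min(0),P[m].max(0))
c=d["scene"]["color"][100:340,150:400,::-1]; cv2.imwrite("pics/d.png",cv2.convertScaleAbs(cv2.resize(c,None,fx=2.4,fy=2.4,interpolation=2),alpha=1.6))
E
```

```text
scene door top 533 [(0.08, np.float64(0.5759)), (0.12, np.float64(0.5749)), (0.16, np.float64(0.5748)), (0.2, np.float64(0.5745)), (0.24, np.float64(0.5736)), (0.28, np.float64(0.5738))]
probe 147 ((460.7911682128906, -236.91461181640625), 14.473833084106445)
block ((459.79705810546875, -237.4566650390625), (64.69384002685547, 67.57130432128906), 10.027488708496094)
other [ 0.4326 -0.4138  0.0503] [ 0.5015 -0.3398  0.139 ]
top door top 603 [(0.08, np.float64(0.5723)), (0.12, np.float64(0.5725)), (0.16, np.float64(0.573)), (0.2, np.float64(0.573)), (0.24, np.float64(0.5714)), (0.28, np.float64(0.5716))]
probe 71 ((457.8840026855469, -238.9089813232422), 14.25236988067627)
block ((457.974365234375, -238.86383056640625), (64.16735076904297, 64.5335922241211), 9.698039054870605)
other [ 0.4275 -0.4143  0.0504] [ 0.4981 -0.3406  0.1428]
```

View pics/d.png

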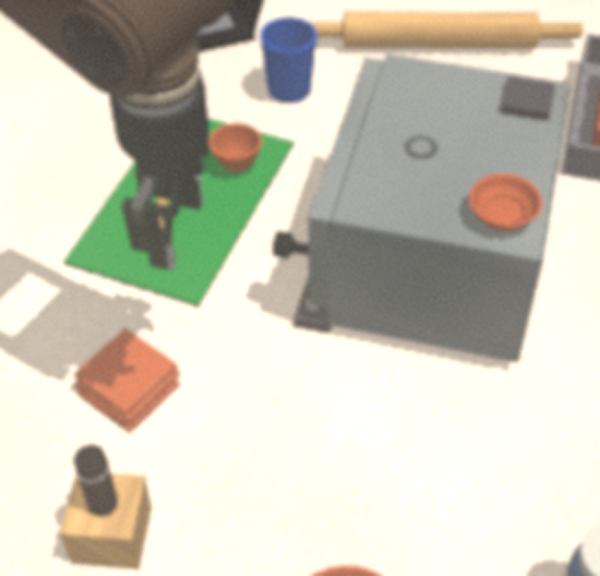

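The door is shut flush; the probe stands at (.459,-.238) and is clear of its neighbours. Next I'll approach it.

Call:
step_arm(
  commands=[
    {"gripper": -0.6,"x": 4,"y": -38,"z": 0,"spin": 0},
    {"gripper": -0.6,"x": 4,"y": -38,"z": 0,"spin": 0},
    {"gripper": -0.6,"x": 4,"y": -38,"z": 0,"spin": 0},
    {"gripper": -0.6,"x": 4,"y": -38,"z": 0,"spin": 0},
    {"gripper": -0.6,"x": 4,"y": -38,"z": 0,"spin": 0},
    {"gripper": -0.6,"x": 0,"y": 0,"z": 0,"spin": 0},
    {"gripper": -0.6,"x": 0,"y": 0,"z": 30,"spin": 0},
    {"gripper": -0.6,"x": 0,"y": 0,"z": 30,"spin": 0},
    {"gripper": -0.6,"x": 0,"y": 0,"z": 20,"spin": 0},
    {"gripper": -0.6,"x": 0,"y": 0,"z": 0,"spin": 0},
  ],
)

```text
time: 7.3
eef_pos: [0.4578, -0.2344, 0.1441]
tcp_rot: [-0.0, 1.0, 0.002, -0.002]
contact_force: [-0.6, 0.1, 0.5]
opening: 0.799
finger_force: 0.0
```

Call:
step_arm(
  commands=[
    {"gripper": -0.6,"x": -1,"y": -3,"z": 17,"spin": 0},
    {"gripper": -0.6,"x": 0,"y": 0,"z": 17,"spin": 0},
    {"gripper": -0.6,"x": 0,"y": 0,"z": 15,"spin": 0},
    {"gripper": -0.6,"x": 0,"y": 0,"z": 0,"spin": 0},
    {"gripper": 0.1,"x": 0,"y": 0,"z": 0,"spin": 0},
    {"gripper": 0.3,"x": 0,"y": 0,"z": 0,"spin": 0},
    {"gripper": 0.6,"x": 0,"y": 0,"z": 0,"spin": 0},
    {"gripper": 1,"x": 0,"y": 0,"z": 0,"spin": 0},
    {"gripper": 1,"x": 0,"y": 0,"z": 0,"spin": 0},
    {"gripper": 1,"x": 0,"y": 0,"z": 0,"spin": 0},
  ],
  force=50,
)

```text
time: 8.3
eef_pos: [0.461, -0.24, 0.0999]
tcp_rot: [0.0, 1.0, -0.0, 0.001]
contact_force: [-1.0, 2.5, 6.5]
opening: 0.316
finger_force: 48.8
```

Call:
step_arm(
  commands=[
    {"gripper": 1,"x": 0,"y": 0,"z": 0,"spin": 0},
    {"gripper": 1,"x": 0,"y": 0,"z": -5,"spin": 0},
    {"gripper": 1,"x": 0,"y": 0,"z": -15,"spin": 0},
    {"gripper": 1,"x": 0,"y": 0,"z": -20,"spin": 0},
    {"gripper": 1,"x": 0,"y": 0,"z": -30,"spin": 0},
    {"gripper": 1,"x": 0,"y": 0,"z": -40,"spin": 0},
    {"gripper": 1,"x": 0,"y": 0,"z": -40,"spin": 0},
    {"gripper": 1,"x": 0,"y": 0,"z": -40,"spin": 0},
    {"gripper": 1,"x": 0,"y": 0,"z": -20,"spin": 0},
    {"gripper": 1,"x": 0,"y": 0,"z": 0,"spin": 0},
  ],
)

```text
time: 9.3
eef_pos: [0.4611, -0.2408, 0.3124]
tcp_rot: [-0.0, 1.0, -0.003, 0.003]
contact_force: [0.7, 0.4, -0.6]
opening: 0.315
finger_force: 49.2
```

```bash
python3 look.py e; python3 - <<'E'
import pickle; from h import *
d=pickle.load(open("e.pkl","rb")); S=d["scene"]
from plant import get_state
p=proj(S,get_state()["eef_pos"]); print(p)
u,v=map(int,p); c=S["color"][max(0,v-60):v+80,u-70:u+70,::-1]; print(max(0,v-60),u-70); cv2.imwrite("pics/e.png",cv2.convertScaleAbs(cv2.resize(c,None,fx=4,fy=4,interpolation=2),alpha=2))
E
```

```text
{'time': 9.4, 'qpos': array([-0.6763, -0.1068,  1.8855, -0.0003,  1.3642, -2.2471]), 'dq': array([-0.0009,  0.0224,  0.0381, -0.0005,  0.0023, -0.0009]), 'joint_efforts': array([  0.0251, -27.9813, -32.3958,  -0.0032,  -0.017 ,   0.0001]), 'eef_pos': array([ 0.4596, -0.2396,  0.3072]), 'tcp_rot': array([-0.    ,  1.    ,  0.0003, -0.0006]), 'contact_force': array([-0.0677, -0.0531, -1.3601]), 'wrist_torque': array([ 0.0523,  0.0406, -0.0128]), 'finger_force': 49.24589395523071, 'opening': 0.3111747792173149}
[171.14881561 241.34415414]
181 101
```

View pics/e.png

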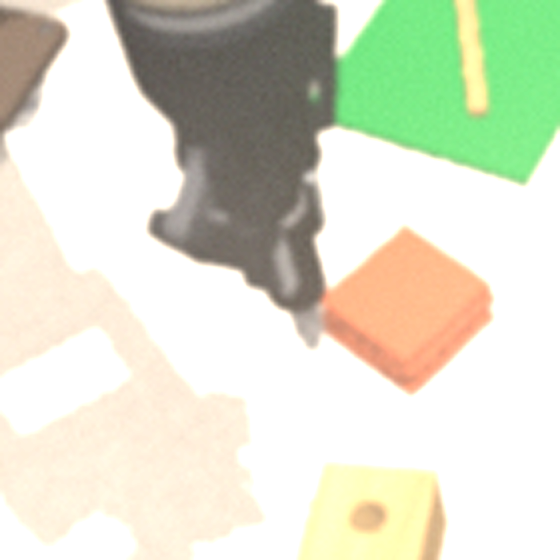

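The probe is held, with its tip bottom at scene (179.5,267). I'll compare that with where the tip would be if it hangs vertically.

```bash
python3 - <<'E'
import pickle; from h import *
d=pickle.load(open("e.pkl","rb")); S=d["scene"]; P=np.array([.4596,-.2396,.3072])
for k in(.03,.045,.06,.075,.08,.085,.09): print(k,proj(S,P-[0,0,k]))
g=S["color"][240:272,160:195].max(2); np.set_printoptions(linewidth=220); print(g[8:])
E
```

```text
0.03 [174.14461251 251.43804723]
0.045 [175.58522703 256.27866068]
0.06 [176.9871172  260.98915636]
0.075 [178.35182371 265.5747111 ]
0.08 [178.79871742 267.07632008]
0.085 [179.24169462 268.56476921]
0.09 [179.68080659 270.04023074]
[[104  84  65  60  60  60  60  59  61  66  77  88  93  90  81  67  61  60  57  58  66 107 156 185 193 193 188 181 174 166 159 155 155 154 154]
 [152 115  79  60  61  60  58  60  61  64  74  86  92  93  84  71  60  59  59  59  64  93 141 175 189 187 178 170 162 158 156 154 153 154 155]
 [175 136  91  64  61  60  61  59  61  65  71  82  90  95  89  75  63  59  61  59  63  82 126 167 180 177 166 161 156 154 154 156 155 155 155]
 [183 153 108  75  62  60  60  61  60  62  66  78  89  94  89  76  66  59  61  59  60  77 119 160 172 165 158 155 156 155 155 154 156 155 155]
 [188 170 137 107  90  80  71  65  62  62  65  74  87  94  86  74  63  61  62  58  62  76 113 151 162 158 154 153 155 154 155 155 155 156 155]
 [191 184 166 149 137 122 108  88  70  61  65  75  86  86  81  67  63  60  61  61  61  76 112 144 154 156 155 155 155 154 154 156 155 156 155]
 [191 19
[... 1866 characters left out ...]
89 188 189 189 190 189 188 190 190 191 192 192 182 160 130 110 110 128 155 178 186 175 160 142 127 121 120 116 117 117 116 111]
 [189 189 190 188 189 189 188 190 189 191 189 189 192 193 192 190 176 155 138 136 148 171 187 192 190 180 167 147 131 123 119 119 121 116 111]
 [188 189 188 189 188 188 189 188 191 190 192 190 191 191 191 189 186 180 168 167 173 185 193 195 192 192 186 172 152 135 122 120 121 119 114]
 [186 187 188 189 189 188 187 189 190 191 190 190 191 189 189 190 190 188 188 187 189 193 194 195 193 194 194 189 175 153 137 126 121 119 116]
 [187 187 187 189 189 188 189 188 190 190 191 190 189 188 188 187 189 188 190 193 193 195 193 194 193 195 196 194 190 180 164 146 131 123 118]]
```

Call:
step_arm(
  commands=[
    {"gripper": 1,"x": -10,"y": 20,"z": 0,"spin": 0},
    {"gripper": 1,"x": -20,"y": 40,"z": 0,"spin": 0},
    {"gripper": 1,"x": -22,"y": 44,"z": 0,"spin": 0},
    {"gripper": 1,"x": -22,"y": 44,"z": 0,"spin": 0},
    {"gripper": 1,"x": -22,"y": 44,"z": 0,"spin": 0},
    {"gripper": 1,"x": -22,"y": 44,"z": 0,"spin": 0},
    {"gripper": 1,"x": -22,"y": 44,"z": 0,"spin": 0},
    {"gripper": 1,"x": -22,"y": 44,"z": 0,"spin": 0},
    {"gripper": 1,"x": -20,"y": 40,"z": 0,"spin": 0},
    {"gripper": 1,"x": -15,"y": 25,"z": 0,"spin": 0},
  ],
)

```text
time: 10.4
eef_pos: [0.6564, 0.1523, 0.3039]
tcp_rot: [-0.001, 1.0, 0.0, -0.003]
contact_force: [0.7, -0.5, -1.0]
opening: 0.314
finger_force: 49.5
```

Call:
step_arm(
  commands=[
    {"gripper": 1,"x": -3,"y": 7,"z": 0,"spin": 0},
    {"gripper": 1,"x": 0,"y": 0,"z": 0,"spin": 0},
    {"gripper": 1,"x": 0,"y": 0,"z": 5,"spin": 0},
    {"gripper": 1,"x": 0,"y": 0,"z": 10,"spin": 0},
    {"gripper": 1,"x": 0,"y": 0,"z": 9,"spin": 0},
    {"gripper": 1,"x": 0,"y": 0,"z": 4,"spin": 0},
    {"gripper": 1,"x": 0,"y": 0,"z": 0,"spin": 0},
    {"gripper": 1,"x": 0,"y": 0,"z": 0,"spin": 0},
    {"gripper": 1,"x": 0,"y": 0,"z": 0,"spin": 0},
    {"gripper": 1,"x": 0,"y": 0,"z": 0,"spin": 0},
  ],
)

```text
time: 11.4
eef_pos: [0.6603, 0.1563, 0.281]
tcp_rot: [-0.0, 1.0, 0.0, 0.001]
contact_force: [-0.1, 0.0, -2.2]
opening: 0.315
finger_force: 49.5
```

```bash
python3 look.py f; python3 - <<'E'
import pickle; from h import *
d=pickle.load(open("f.pkl","rb")); S=d["scene"]
u,v=325,161; c=S["color"][v-50:v+30,u-50:u+50,::-1]; cv2.imwrite("pics/f.png",cv2.convertScaleAbs(cv2.resize(c,None,fx=7,fy=7,interpolation=2),alpha=1.8))
E
```

```text
{'time': 11.5, 'qpos': array([ 0.0833,  0.2699,  1.5319,  0.    ,  1.339 , -1.4878]), 'dq': array([-0.0001, -0.0001,  0.0042,  0.0007,  0.0012, -0.0012]), 'joint_efforts': array([ -0.0242, -41.4486, -30.6147,  -0.0011,   0.    ,  -0.    ]), 'eef_pos': array([0.6601, 0.1564, 0.2808]), 'tcp_rot': array([-0.0002,  1.    ,  0.    ,  0.0004]), 'contact_force': array([-0.0405,  0.2494, -0.2723]), 'wrist_torque': array([ 0.011 ,  0.0207, -0.0047]), 'finger_force': 49.4889771938324, 'opening': 0.3219736611934135}
```

View pics/f.png

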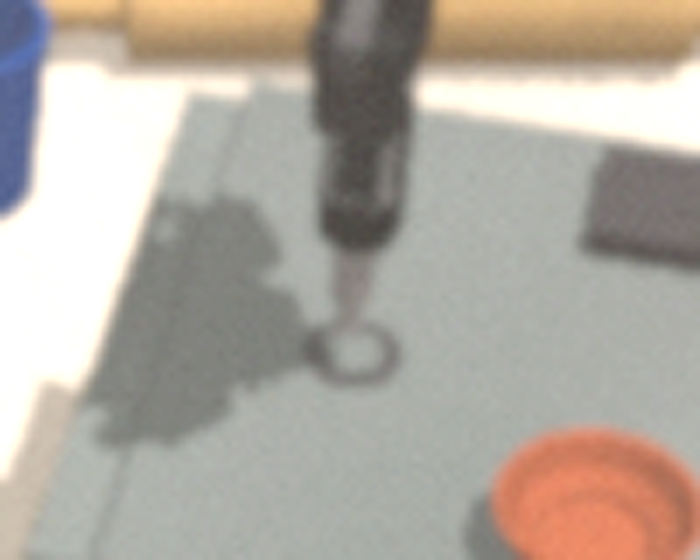

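The tip end is at scene (325.0,157.9), about 15 mm above the ring, whose centre is at (325.7,161.3). I'll compute the offset within this one view.

```bash
python3 - <<'E'
import pickle; from h import *
d=pickle.load(open("f.pkl","rb")); S=d["scene"]
a=onz(S,325.0,157.9,.196); b=onz(S,325.7,161.3,.18); print(a,b,b-a, proj(S,[.6601,.1564,.195]))
E
```

```text
[0.66174534 0.15675913 0.196     ] [0.66350653 0.16267217 0.18      ] [ 0.0017612   0.00591303 -0.016     ] [324.2607171  158.18977684]
```

Call:
step_arm(
  commands=[
    {"gripper": 1,"x": -1,"y": 2,"z": 0,"spin": 0},
    {"gripper": 1,"x": -1,"y": 3,"z": 0,"spin": 0},
    {"gripper": 1,"x": 0,"y": 0,"z": 4,"spin": 0},
    {"gripper": 1,"x": 0,"y": 0,"z": 4,"spin": 0},
    {"gripper": 1,"x": 0,"y": 0,"z": 3,"spin": 0},
    {"gripper": 1,"x": 0,"y": 0,"z": 0,"spin": 0},
    {"gripper": 1,"x": 0,"y": 0,"z": 0,"spin": 0},
    {"gripper": 1,"x": 0,"y": 0,"z": 0,"spin": 0},
    {"gripper": 1,"x": 0,"y": 0,"z": 0,"spin": 0},
    {"gripper": 1,"x": 0,"y": 0,"z": 0,"spin": 0},
  ],
)

```text
time: 12.5
eef_pos: [0.6621, 0.1613, 0.2696]
tcp_rot: [-0.0, 1.0, 0.0, 0.0]
contact_force: [-0.6, 0.2, -1.1]
opening: 0.311
finger_force: 49.5
```

```bash
cat > avg.py <<'E'
from plant import *; import numpy as np
f=[];p=[]
for _ in range(12): read_camera("top"); s=get_state(); f.append(s["contact_force"]); p.append(s["eef_pos"])
np.set_printoptions(precision=4,suppress=True); print(s["time"],np.mean(f,0),np.std(f,0)/12**.5,np.mean(p,0),s["joint_efforts"])
E
python3 avg.py
```

```text
13.1 [ 0.0859  0.2738 -1.5275] [0.168  0.1218 0.1884] [0.662  0.1613 0.2694] [ -0.0005 -41.8305 -30.451   -0.0002   0.0024   0.    ]
```

Not in contact yet: the force is about −1.4 N, which is the probe's weight. I'll descend in small steps.

Call:
step_arm(
  commands=[
    {"gripper": 1,"x": 0,"y": 0,"z": 1,"spin": 0},
    {"gripper": 1,"x": 0,"y": 0,"z": 1,"spin": 0},
    {"gripper": 1,"x": 0,"y": 0,"z": 1,"spin": 0},
    {"gripper": 1,"x": 0,"y": 0,"z": 1,"spin": 0},
    {"gripper": 1,"x": 0,"y": 0,"z": 1,"spin": 0},
    {"gripper": 1,"x": 0,"y": 0,"z": 1,"spin": 0},
    {"gripper": 1,"x": 0,"y": 0,"z": 0,"spin": 0},
    {"gripper": 1,"x": 0,"y": 0,"z": 0,"spin": 0},
    {"gripper": 1,"x": 0,"y": 0,"z": 0,"spin": 0},
    {"gripper": 1,"x": 0,"y": 0,"z": 0,"spin": 0},
  ],
)

```text
time: 14.1
eef_pos: [0.6621, 0.1613, 0.2635]
tcp_rot: [-0.0, 1.0, -0.0, 0.0]
contact_force: [-0.0, -1.5, 0.8]
opening: 0.318
finger_force: 49.5
```

```bash
python3 avg.py
```

```text
14.7 [-0.4719 -0.0811  0.7268] [0.1691 0.1583 0.1509] [0.662  0.1613 0.2634] [ -0.0345 -40.4009 -29.2817  -0.0027  -0.098    0.0001]
```

Call:
step_arm(
  commands=[
    {"gripper": 1,"x": 0,"y": 0,"z": 1,"spin": 0},
    {"gripper": 1,"x": 0,"y": 0,"z": 1,"spin": 0},
    {"gripper": 1,"x": 0,"y": 0,"z": 0.5,"spin": 0},
    {"gripper": 1,"x": 0,"y": 0,"z": 0,"spin": 0},
    {"gripper": 1,"x": 0,"y": 0,"z": 0,"spin": 0},
    {"gripper": 1,"x": 0,"y": 0,"z": 0,"spin": 0},
    {"gripper": 1,"x": 0,"y": 0,"z": 0,"spin": 0},
    {"gripper": 1,"x": 0,"y": 0,"z": 0,"spin": 0},
    {"gripper": 1,"x": 0,"y": 0,"z": 0,"spin": 0},
    {"gripper": 1,"x": 0,"y": 0,"z": 0,"spin": 0},
  ],
)

```text
time: 15.7
eef_pos: [0.662, 0.1613, 0.2609]
tcp_rot: [-0.0, 1.0, -0.0, 0.0]
contact_force: [-0.5, -0.4, 1.3]
opening: 0.316
finger_force: 49.5
```

```bash
python3 avg.py; python3 look.py g >/dev/null; python3 - <<'E'
import pickle; from h import *
d=pickle.load(open("g.pkl","rb")); S=d["scene"]
c=S["color"][100:260,235:415,::-1]; cv2.imwrite("pics/g.png",cv2.convertScaleAbs(cv2.resize(c,None,fx=3.7,fy=3.7,interpolation=2),alpha=1.8))
E
```

```text
16.3 [-0.4708 -0.1252  2.1598] [0.1188 0.1246 0.1664] [0.662  0.1613 0.2608] [ -0.0806 -39.7641 -28.6855  -0.0264  -0.0832  -0.    ]
```

View pics/g.png

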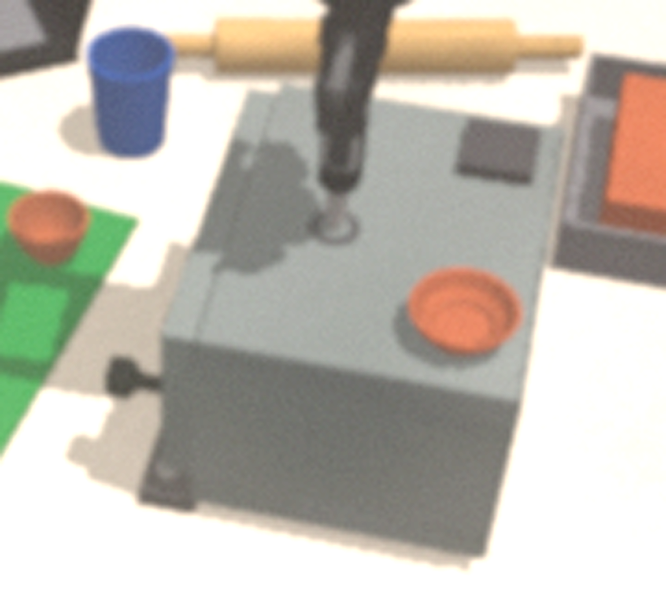

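The tip end is at crop (335,230) inside the ring, whose centre is at (333,228). The door is still shut. The force, 2.2 N plus the probe's 1.4 N weight, matches a tip about 5–5.7 mm in.

```bash
python3 -c "
from plant import *
print(sign_off())"
```

```text
the job is handed in; nothing more can be done
None
```

The kiln door is shut on its catch, and the arm is still holding the probe upright with its tip inside the roof ring, pressed in about 5 to 5.7 mm of its 10 mm; the job was handed in just after 16 s, and sign-off returned no verdict.

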